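# Load the sample feed lane from the drawer

### The job

Take all the blue-capped sample jars that are in the bench cabinet's drawer and load them, standing upright in one row, into the feed lane: the red-knobbed pusher is first pulled fully back until it catches, and once every jar is in the lane it is let go again so that it springs up behind the row and presses it against the blue end stop. Finish with the drawer pushed fully home, and leave the other bottles and the beaker where they are.

Things in the scene. Friction and masses are not known exactly. Their poses are not given: they have to be found in the camera images.
- cabinet: Fixed low grey bench cabinet with one drawer, 320 mm wide, 200 mm deep, 105 mm high. Origin on the bench under the middle of its front face; its own +x runs into the cabinet, -x is the way the drawer opens, z up. May stand slightly turned.
- drawer (a joint): The drawer's slide, m: 0 shut, 0.165 fully open (hard stops at both ends; friction about 1 N, it stays where it is left). White front 312 mm wide, 12 mm thick, top edge 100 mm above the bench. The jars in it ride along: move it gently, at 0.1 m/s or less.
- drawer_floor (a point): Middle of the drawer's inner floor, 20 mm above the bench, moves with the drawer. The inside is 165 mm long (x) and 276 mm wide (y); side and rear walls reach 44 mm above the bench, the front 100 mm. The jars stand loose here in two rows of up to three, at least 55 mm from centre to centre. Axes as the cabinet's.
- drawer_handle (a point): Middle of the drawer's bar handle: dark round bar 10 mm thick and 110 mm long, parallel to the front and 35 mm (centre) out from it, 80 mm above the bench; free space between the bar and the front is 30 mm. Axes as the cabinet's.
- lane: Fixed straight feed lane: floor 8 mm above the bench, 50 mm wide inside, aluminium side walls 6 mm thick with tops 22 mm above the bench, 265 mm long. Origin at bench level under the middle of the end stop's inner face; own -x runs along the lane from the stop towards the pusher (a point d from the stop is at x = -d), y across, z up. Turned by 69 to 95 degrees.
- lane_stop: Blue end stop block of the lane, 14 mm thick, 62 mm wide, top 50 mm above the bench, fixed to the lane; same origin and axes as the lane, its face at x = 0.
- pusher (a joint): The sprung pusher's slide, m: 0 at the stop end, 0.185 fully back (hard stop). Its front face stands 12 mm + this value from the stop. A damped spring drives it to the stop with 2 to 3 N. Pulled past about 0.178 it clicks over a ball catch (about 9 N of pull in all) and then stays back by itself, at about 0.175.
- pusher_grip (a point): Point in the pusher's red upright knob, 72 mm above the bench, 20 mm behind the pusher's front face: knob 24 mm along the lane, 14 mm across, from 43 to 85 mm above the bench, on a black block 46 mm wide, 32 mm long. Once caught, a push of about 3 N towards the stop frees it, and it springs shut by itself at about 0.2 m/s. Axes as the lane's.
- jar_1: Sample jar, closed, upright cylinder 40 mm in diameter, 52 mm tall, the top 16 mm a blue cap; 35 to 65 g, same as the other jars (contents amber, green or yellow). Two to four of the five jars are present, all standing in the drawer at the start; absent ones read None. Origin at the centre of its underside, z up along it.
- jar_2: Sample jar, closed, upright cylinder 40 mm in diameter, 52 mm tall, the top 16 mm a blue cap; 35 to 65 g, same as the other jars (contents amber, green or yellow). Two to four of the five jars are present, all standing in the drawer at the start; absent ones read None. Origin at the centre of its underside, z up along it.
- jar_3: Sample jar, closed, upright cylinder 40 mm in diameter, 52 mm tall, the top 16 mm a blue cap; 35 to 65 g, same as the other jars (contents amber, green or yellow). Two to four of the five jars are present, all standing in the drawer at the start; absent ones read None. Origin at the centre of its underside, z up along it.
- jar_4: Sample jar, closed, upright cylinder 40 mm in diameter, 52 mm tall, the top 16 mm a blue cap; 35 to 65 g, same as the other jars (contents amber, green or yellow). Two to four of the five jars are present, all standing in the drawer at the start; absent ones read None. Origin at the centre of its underside, z up along it.
- jar_5: Sample jar, closed, upright cylinder 40 mm in diameter, 52 mm tall, the top 16 mm a blue cap; 35 to 65 g, same as the other jars (contents amber, green or yellow). Two to four of the five jars are present, all standing in the drawer at the start; absent ones read None. Origin at the centre of its underside, z up along it.
- reagent_bottle: Bystander: amber bottle with blue cap, 66 mm in diameter, 150 mm tall, loose on the bench. Origin at the centre of its underside.
- beaker: Bystander: clear beaker, 70 mm in diameter, 85 mm tall, loose on the bench. Origin at the centre of its underside.
- wash_bottle: Bystander: white bottle, 60 mm in diameter, 140 mm tall, loose on the bench. Origin at the centre of its underside.

How it is judged:
On the way, in this order (a step that is already met when the one before it is completed fails the run):
1. the pusher has been pulled back and stays caught there (more than 166 mm from its closed end) (value of joint pusher above 0.166 m), for 0.2 s.
2. all the jars stand upright in the lane between the stop and the pulled-back pusher (value of joint pusher above 0.166 m and x of jar_1 in the frame of lane between -0.195 and -0.008 m and y of jar_1 in the frame of lane between -0.012 and 0.012 m and z of each of jar_1, jar_2, jar_3, jar_4, jar_5 in the frame of lane below 0.014 m and angle between each of jar_1, jar_2, jar_3, jar_4, jar_5's own z axis and vertical below 0.15 rad and x of jar_2 in the frame of lane between -0.195 and -0.008 m and y of jar_2 in the frame of lane between -0.012 and 0.012 m and x of jar_3 in the frame of lane between -0.195 and -0.008 m and y of jar_3 in the frame of lane between -0.012 and 0.012 m and x of jar_4 in the frame of lane between -0.195 and -0.008 m and y of jar_4 in the frame of lane between -0.012 and 0.012 m and x of jar_5 in the frame of lane between -0.195 and -0.008 m and y of jar_5 in the frame of lane between -0.012 and 0.012 m), for 0.2 s.
At the end, for the whole second after the job is handed in: Every jar that is present stands upright (within 0.15 rad) on the floor of the lane, at rest; the pusher is out of its catch and presses on the row (over 0.3 N), the row presses on the end stop (over 0.3 N), and the drawer is shut to within 6 mm (x of jar_1 in the frame of lane between -0.195 and -0.008 m and y of jar_1 in the frame of lane between -0.012 and 0.012 m and z of each of jar_1, jar_2, jar_3, jar_4, jar_5 in the frame of lane below 0.014 m and angle between each of jar_1, jar_2, jar_3, jar_4, jar_5's own z axis and vertical below 0.15 rad and x of jar_2 in the frame of lane between -0.195 and -0.008 m and y of jar_2 in the frame of lane between -0.012 and 0.012 m and x of jar_3 in the frame of lane between -0.195 and -0.008 m and y of jar_3 in the frame of lane between -0.012 and 0.012 m and x of jar_4 in the frame of lane between -0.195 and -0.008 m and y of jar_4 in the frame of lane between -0.012 and 0.012 m and x of jar_5 in the frame of lane between -0.195 and -0.008 m and y of jar_5 in the frame of lane between -0.012 and 0.012 m and contact force between any of jar_1, jar_2, jar_3, jar_4, jar_5 and pusher above 0.3 N and contact force between any of jar_1, jar_2, jar_3, jar_4, jar_5 and lane_stop above 0.3 N and value of joint pusher below 0.156 m and value of joint drawer below 0.006 m and linear speed of each of jar_1, jar_2, jar_3, jar_4, jar_5 below 0.02 m/s); the robot touches nothing.
It fails at once if the reagent bottle is moved more than 30 mm or knocked over (distance of reagent_bottle from where it was at the start of the episode above 0.03 m or angle between reagent_bottle's own z axis and vertical above 0.4 rad).
It fails at once if the beaker is moved more than 30 mm or knocked over (distance of beaker from where it was at the start of the episode above 0.03 m or angle between beaker's own z axis and vertical above 0.4 rad).
It fails at once if the wash bottle is moved more than 30 mm or knocked over (distance of wash_bottle from where it was at the start of the episode above 0.03 m or angle between wash_bottle's own z axis and vertical above 0.4 rad).
Of jar_1, jar_2, jar_3, jar_4, jar_5 only 2 to 4 are there at a start; the rules pass over those that are not, and their reading is None.
At some moment in a run one of jar_1, jar_2, jar_3, jar_4, jar_5 may be knocked a few centimetres aside while the robot is not near it.
It also fails if it takes over 210 s, if anything falls off the work surface, if the arm or the gripper's body presses on something with over 40 N, if the wrist force passes 120 N, or if a joint passes its speed limit or range.

### The arm

A 7-joint arm with a two-finger parallel gripper is mounted at the origin on the work surface. World frame = base frame: x ahead of the robot, y to its left, z up, the work surface at z = 0. Lengths are in m, angles in rad, forces in N, time in s.
With the tool pointing down it reaches from about 0.35 to 0.9 m from the base axis. Payload 8.1 kg.
Tool frame: the origin (TCP) lies on the centre line of the jaws, within the pads' length; the fingertips stand 14 mm ahead of it and the grasp point (between the pads) lies 5 mm behind it; z points along the fingers, y is the direction in which the jaws open and shut (so a half turn about z gives the same grasp; the last joint's range is limited). The gripper opens to 92 mm and grips with 3 to 60 N. Pads are 19 mm wide; open, the fingers measure 130 mm over their backs; the gripper's body (75 mm by 190 mm) begins 47 mm behind the grasp point.
Start: joints at [1.032, 0.434, 0.025, 1.573, -0.012, 1.134, -0.075], TCP at [0.264, -0.567, 0.241] pointing down, gripper open.
Joint ranges: [-2.62, 2.62], [-0.44, 2.09], [-1.27, 1.32], [0.08, 2.57], [-1.32, 4.46], [0.12, 2], [-2.74, 2.74]. Speed limits (rad/s): [2.22, 2.22, 3.01, 3.01, 3.14, 3.14, 3.14].

### API

Orientations are given as a rotation vector (axis times angle).
In Python, from cell import observe, eyes, arm gives the robot as it stands.
- The arm moves only by the tool step_arm, never from a script. Its argument "series" is a list that holds one entry, the list of rows, each a list of 5 numbers: the finger opening in m, from 0 to 0.0918, then the shift along the world's x, y, z in m, then the turn about the world's z in degrees. In form: [[[hand, dx, dy, dz, spin], ...]]. A call has 1 to 20 rows; each row is the pose to reach, as a shift and turn from the pose measured when the call began; what a row does not reach only later rows make up. A row lasts 1/12 s, in which the tool goes at most 41.7 mm and 7.16 degrees, less where a joint would pass 70% of its speed; a pose out of reach is approached as far as the arm can. A call with a gripper value outside its range is refused whole. The fingers move at their own pace and stop on an object; "squeeze" is the grip in N (left out, the last holds). Time passes only in rows, so rows that repeat a pose let the fingers close. It gives the time, the measured TCP pose, the force and the opening at its end, in the units of the state.
- observe(): the state, without advancing time (a new reading comes with each control period).
- eyes.get_image(name): name is "side" or "top" or "wrist"; returns (picture, depth): 480x640x3 uint8, red, green, blue; 480x640 float32, m along the optical axis (not along the pixel's ray), 0 where there is no reading.
- eyes.camera_params(name): a dict with "intrinsics" (3x3 intrinsics, pixels), "distortion" ([k1, k2, p1, p2, k3] as OpenCV has them; the pictures are not rectified), "position" and "attitude" of the camera in the world. Camera axes: x right, y down, z forward; pixel columns grow to the right and rows downward; lengths in m; the calibration is good to about 2 mm. A picture is of the moment at which its call begins: read the wrist's pose just before it. camera_params takes no time and is no camera call; for the wrist camera it gives the pose at the moment of the call.
- arm.sign_off(): hands the job in, once; it reports no verdict.
The state is a dict: "clock": time; "joints": joint angles; "dq": joint speeds; "joint_efforts": joint torques, N m; "position": TCP position; "ee_rot": TCP orientation; "force": force on the tool from outside, world axes, zero at the start; "ft_torque": the same for the moment, N m; "width": opening from 0.0 (shut) to 1.0 (fully open).
Only numpy, scipy, OpenCV 4.12 (cv2) and the standard library are available. Lean on these libraries where they do the work, as an engineer would, in place of code of your own. Each camera call takes 0.05 s, during which the arm holds its last target.

## Working session

There is one attempt and no reset: what is moved stays moved. The work goes in short steps, Python scripts to look and compute and a tool call to move; the robot and the scene stay as the last step left them, time stands still between calls to the robot, and variables do not carry over. Pictures are saved under pics/ and viewed, and the job is handed in when it is done.

Besides the shell and the picture viewer there is one more tool, called after "Emit:" by a JSON object that holds its "method" and its "body". step_arm: Moves the arm, as the interface text tells. Its arguments: {"type":"object","properties":{"series":{"type":"array"},"squeeze":{"type":"number"}},"required":["series"]}

```bash
ls; mkdir -p pics
cat > h.py <<'E'
import numpy as np, cv2
from scipy.spatial.transform import Rotation as R
from cell import observe, eyes, arm
def params(n):
    p=eyes.camera_params(n); K=np.array(p["intrinsics"],float); d=np.array(p["distortion"],float)
    return p,K,d
def shot(n,f=None):
    p,K,d=params(n); im,dep=eyes.get_image(n)
    if f: cv2.imwrite("pics/"+f,cv2.cvtColor(im,cv2.COLOR_RGB2BGR))
    return im,dep,p
def rot(a):
    a=np.array(a,float)
    if a.shape==(3,3): return a
    if a.size==3: return R.from_rotvec(a).as_matrix()
    raise ValueError(a)
def ray(p,uv):
    K=np.array(p["intrinsics"],float); d=np.array(p["distortion"],float)
    uv=np.array(uv,float).reshape(-1,1,2)
    n=cv2.undistortPoints(uv,K,d).reshape(-1,2)
    v=np.c_[n,np.ones(len(n))]@rot(p["attitude"]).T
    return np.array(p["position"],float),v
def onplane(p,uv,z):
    o,v=ray(p,uv); s=(z-o[2])/v[:,2]
    return o+v*s[:,None]
def bydepth(p,uv,dep):
    o,v=ray(p,uv); return o+v*np.array(dep)[:,None]
E
python3 - <<'E'
from h import *
print(observe())
for n in("side","top","wrist"):
    im,dep,p=shot(n,n+"0.png"); print(n,p)
E
```

```text
pics
{'clock': 0.0, 'joints': array([ 1.03239081,  0.4352631 ,  0.02496572,  1.57410564, -0.0115778 ,
        1.13396444, -0.07508011]), 'dq': array([-3.47410821e-04,  3.32577111e-04, -6.63696097e-05,  8.01903744e-05,
       -1.13309815e-03,  8.30916700e-04,  2.91938337e-04]), 'joint_efforts': array([ 1.12984999e-03, -6.67850661e+01,  9.85504277e-01, -3.14458001e+01,
       -6.05729758e-02,  4.28267370e-02,  1.73773769e-04]), 'position': array([ 0.26358079, -0.56616679,  0.23991663]), 'ee_rot': array([-3.06583567e+00, -6.78777523e-01,  7.88219452e-04]), 'force': array([ 0.01848746,  0.32156415, -0.20635915]), 'ft_torque': array([-0.0023412 , -0.03647687,  0.01846535]), 'width': 0.9998064357072671}
side {'intrinsics': array([[449.69106506,   0.        , 319.10819848],
       [  0.        , 449.69106506, 240.72875885],
       [  0.        ,   0.        ,   1.        ]]), 'distortion': array([-0.05995417,  0.        ,  0.        ,  0.        ,  0.        ]), 'position': array([0.16956569, 0.90523077, 0.79190556]), 'attitude': array([-0.63107627,  2.60874944, -1.2394133 ])}
top {'intrinsics': array([[522.09473355,   0.        , 323.88657172],
       [  0.        , 522.09473355, 245.08171942],
       [  0.        ,   0.        ,   1.        ]]), 'distortion': array([-0.04512308,  0.        ,  0.        ,  0.        ,  0.        ]), 'position': array([0.44604459, 0.13598738, 1.34207994]), 'attitude': array([-2.19648532,  2.15033859, -0.08401008])}
wrist {'intrinsics': array([[387.89831793,   0.        , 324.02980846],
       [  0.        , 387.89831793, 239.58253601],
       [  0.        ,   0.        ,   1.        ]]), 'distortion': array([-0.04781171,  0.        ,  0.        ,  0.        ,  0.        ]), 'position': array([ 0.33642483, -0.53317025,  0.38513434]), 'attitude': array([ 2.42798302, -1.54745901, -0.23502846])}
```

View pics/top0.png

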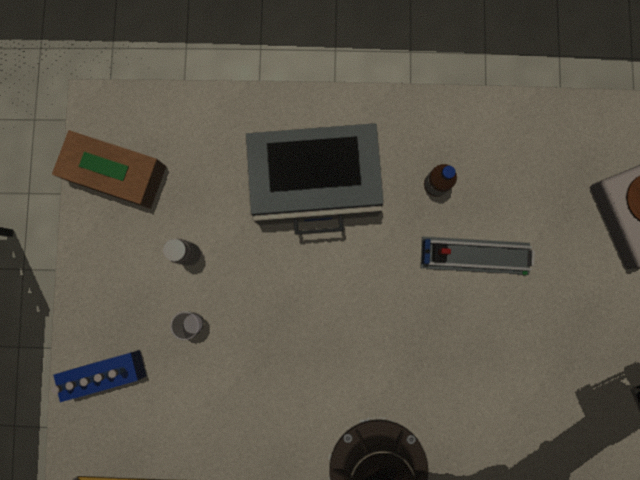

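View pics/side0.png

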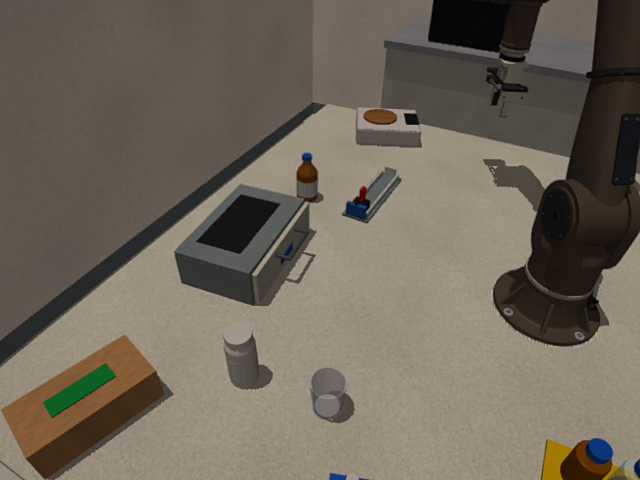

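View pics/wrist0.png

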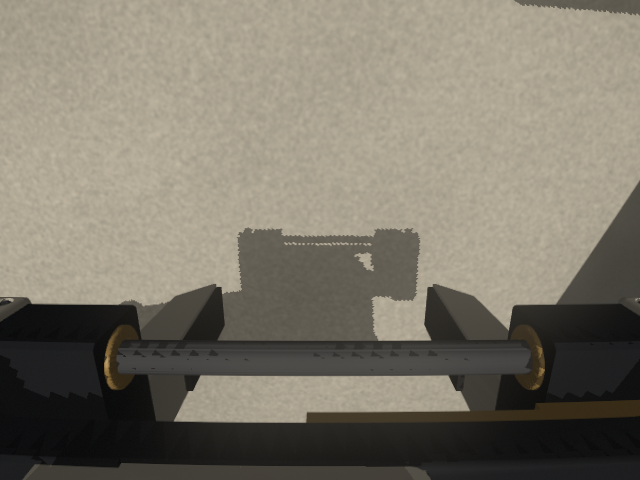

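Run:
```python
from h import *
im=cv2.imread("pics/top0.png")
a=cv2.resize(im[115:275,230:400],None,fx=4,fy=4,interpolation=cv2.INTER_CUBIC)[:600]
cv2.imwrite("pics/ta.png",cv2.convertScaleAbs(a,alpha=1.5,beta=20))
b=cv2.resize(im[160:285,410:545],None,fx=5,fy=5,interpolation=cv2.INTER_CUBIC)[:600]
cv2.imwrite("pics/tb.png",cv2.convertScaleAbs(b,alpha=1.5,beta=20))
```

```text
(no output)
```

View pics/ta.png

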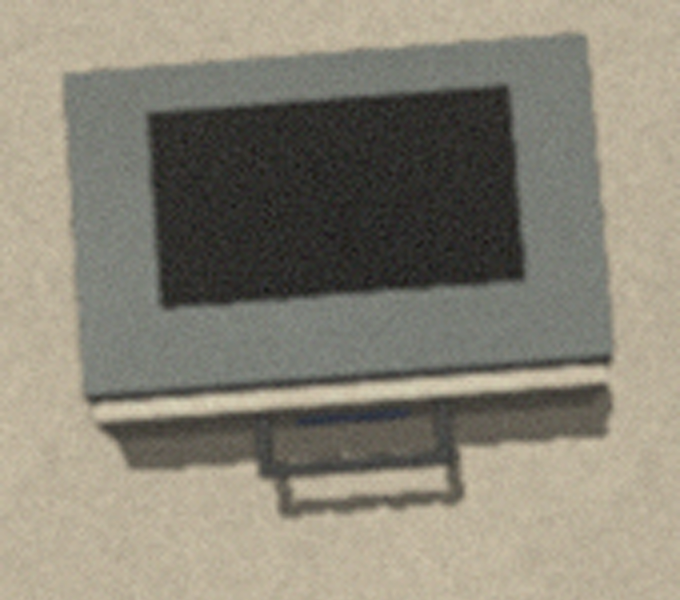

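View pics/tb.png

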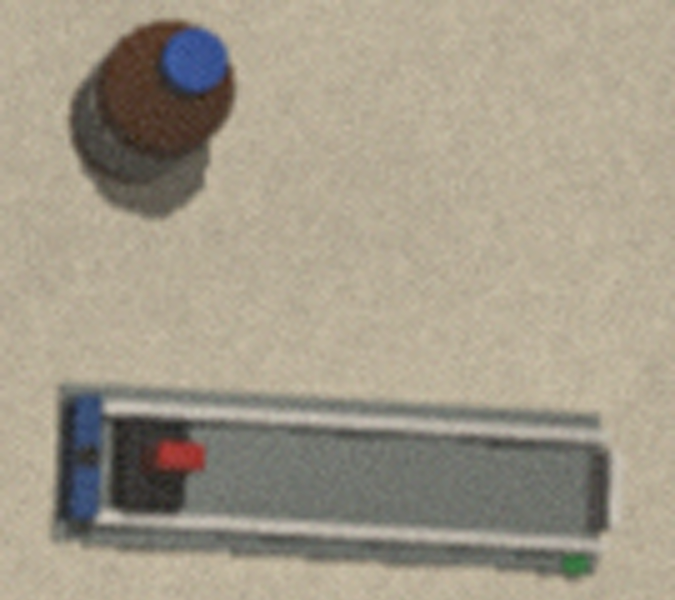

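Run:
```python
from h import *
p,_,_=params("top")
def A(l): return np.array(l)/4+np.array([230,115])
def B(l): return np.array(l)/5+np.array([410,160])
c=onplane(p,A([(64,74),(585,35),(86,398),(610,358)]),.105);print("cab",c)
f=c[2]-c[3]; print("yaw of cab y axis", np.degrees(np.arctan2(f[1],f[0]))-90, np.linalg.norm(f), "front mid",(c[2]+c[3])/2)
h=onplane(p,A([(262,470),(455,458)]),.08);print("handle",h,h.mean(0))
w=onplane(p,B([(103,407),(600,437),(100,518),(600,545)]),.022);print("walls",w)
m0=(w[0]+w[2])/2;m1=(w[1]+w[3])/2;d=m0-m1;print("lane yaw",np.degrees(np.arctan2(d[1],d[0])),np.linalg.norm(w[0]-w[2]))
s=onplane(p,B([(103,397),(99,520)]),.05);print("stop",s,s.mean(0))
print("knob",onplane(p,B([(181,456)]),.085))
print("bottle",onplane(p,B([(196,61)]),.15),"pusher face",onplane(p,B([(112,465)]),.043))
im=cv2.cvtColor(cv2.imread("pics/top0.png"),cv2.COLOR_BGR2RGB).astype(int)
r=(im[...,0]>110)&(im[...,1]<70)&(im[...,2]<70); r[:, :420]=0;r[:,545:]=0
v,u=np.nonzero(r);print(u.mean(),v.mean(),len(u)); print("knobmask",onplane(p,[(u.mean(),v.mean())],.085))
b=(im[...,2]>1.6*im[...,0])&(im[...,2]>80); b[:230]=0;b[:, :415]=0;b[:,545:]=0;b[280:]=0
v,u=np.nonzero(b);print(u.min(),u.max(),v.min(),v.max());print("stop c",onplane(p,[(u.mean(),v.mean())],.05))
# side view knob & depth
im,dep,ps=shot("side"); im=im.astype(int)
r=(im[...,0]>110)&(im[...,1]<60)&(im[...,2]<60); r[:, :330]=0;r[:,400:]=0;r[:150]=0;r[230:]=0
v,u=np.nonzero(r);print(u.min(),u.max(),v.min(),v.max(),len(u));
o1,v1=ray(ps,[(u.mean(),v.mean())]); P=bydepth(ps,np.c_[u,v],dep[v,u]);print("knob side depth",P.mean(0))
o=observe();print(R.from_rotvec(o['ee_rot']).as_matrix())
```

```text
cab [[0.82072933 0.34298094 0.105     ]
 [0.85102025 0.02667823 0.105     ]
 [0.62212511 0.32256474 0.105     ]
 [0.65267678 0.00941683 0.105     ]]
yaw of cab y axis 5.572316414908684 0.3146347367604225 front mid [0.63740095 0.16599078 0.105     ]
handle [[0.58366033 0.21756647 0.08      ]
 [0.59342757 0.10037783 0.08      ]] [0.58854395 0.15897215 0.08      ]
walls [[ 0.57442057 -0.12242091  0.022     ]
 [ 0.56441906 -0.37668031  0.022     ]
 [ 0.51794974 -0.12114156  0.022     ]
 [ 0.50937817 -0.37604792  0.022     ]]
lane yaw 87.91092199303199 0.056485322033803846
stop [[ 0.57669414 -0.11692053  0.05      ]
 [ 0.51542262 -0.11519594  0.05      ]] [ 0.54605838 -0.11605824  0.05      ]
knob [[ 0.54530506 -0.14796373  0.085     ]]
bottle [[ 0.72439977 -0.1402557   0.15      ]] pusher face [[ 0.54340028 -0.12293027  0.043     ]]
nan nan 0
knobmask [[nan nan nan]]<stdin>:15: RuntimeWarning: Mean of empty slice.
  ret = ret.dtype.type(ret / rcount)
Traceback (most recent call last):
ValueError: zero-size array to reduction operation minimum which has no identity
```

Emit:
{"method": "step_arm", "body": {"series": [[[0.06, 0.282, 0.418, -0.08, -27], [0.06, 0.282, 0.418, -0.08, -27], [0.06, 0.282, 0.418, -0.08, -27], [0.06, 0.282, 0.418, -0.08, -27], [0.06, 0.282, 0.418, -0.08, -27], [0.06, 0.282, 0.418, -0.08, -27], [0.06, 0.282, 0.418, -0.08, -27], [0.06, 0.282, 0.418, -0.08, -27], [0.06, 0.282, 0.418, -0.08, -27], [0.06, 0.282, 0.418, -0.08, -27], [0.06, 0.282, 0.418, -0.08, -27], [0.06, 0.282, 0.418, -0.08, -27], [0.06, 0.282, 0.418, -0.08, -27], [0.06, 0.282, 0.418, -0.08, -27], [0.06, 0.282, 0.418, -0.08, -27], [0.06, 0.282, 0.418, -0.08, -27]]], "squeeze": 30}}

```text
clock: 1.48
position: [0.5449, -0.1497, 0.1601]
ee_rot: [-3.141, 0.058, 0.001]
force: [-1.1, -0.8, -0.6]
width: 0.654
```

```bash
cat >> h.py <<'E'
def st():
    o=observe(); M=R.from_rotvec(o['ee_rot']).as_matrix()
    j=np.degrees(np.arctan2(M[1,1],M[0,1]))
    print("t%.2f"%o['clock'],"pos",o['position'].round(4),"jaw",round(j,2),"tilt",M[:,2].round(3),"F",o['force'].round(1),"w",round(o['width']*91.8,1),"j",o['joints'].round(2))
    return o
E
python3 - <<'E'
from h import *
st(); shot("wrist","w1.png"); shot("top","t1.png")
E
```

```text
t1.48 pos [ 0.5449 -0.1497  0.1601] jaw -92.12 tilt [-0.001  0.    -1.   ] F [-1.1 -0.8 -0.6] w 60.0 j [ 0.2   0.42 -0.03  1.82  0.02  0.91 -1.45]
```

View pics/w1.png

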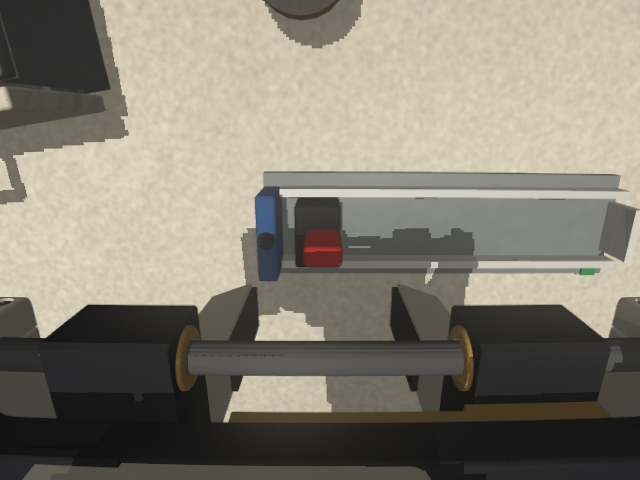

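Run:
```python
from h import *
p,_,_=params("wrist")
print("knob",onplane(p,[(304,233),(342,232),(304,248),(342,248)],.085))
w=onplane(p,[(285,192),(618,195),(285,263),(600,267)],.022);print(w)
print("stop",onplane(p,[(276,192),(280,278)],.05), "far",onplane(p,[(276,281)],.05))
```

```text
knob [[ 0.56138757 -0.13973859  0.085     ]
 [ 0.56114763 -0.16222585  0.085     ]
 [ 0.55204358 -0.13923961  0.085     ]
 [ 0.55117787 -0.16198307  0.085     ]]
[[ 0.57517812 -0.12331055  0.022     ]
 [ 0.5643237  -0.37542981  0.022     ]
 [ 0.51941214 -0.11953726  0.022     ]
 [ 0.50589474 -0.37128179  0.022     ]]
stop [[ 0.58034456 -0.12035912  0.05      ]
 [ 0.51860924 -0.11860322  0.05      ]] far [[ 0.51640411 -0.11557777  0.05      ]]
```

Emit:
{"method": "step_arm", "body": {"series": [[[0.06, 0.003, 0.001, -0.03, 0], [0.06, 0.003, 0.001, -0.06, 0], [0.06, 0.003, 0.001, -0.088, 0], [0.06, 0.003, 0.001, -0.088, 0], [0.06, 0.003, 0.001, -0.088, 0], [0.01, 0.003, 0.001, -0.088, 0], [0.01, 0.003, 0.001, -0.088, 0], [0.01, 0.003, 0.001, -0.088, 0], [0.01, 0.003, 0.001, -0.088, 0], [0.01, 0.003, 0.001, -0.088, 0], [0.01, 0.003, 0.001, -0.088, 0], [0.01, 0.003, 0.001, -0.088, 0]]], "squeeze": 30}}

```text
clock: 2.58
position: [0.5481, -0.1488, 0.0728]
ee_rot: [-3.14, 0.06, -0.001]
force: [-0.2, 0.5, 4.9]
width: 0.26
```

Emit:
{"method": "step_arm", "body": {"series": [[[0.01, -0.001, -0.015, 0, 0], [0.01, -0.001, -0.03, 0, 0], [0.01, -0.002, -0.045, 0, 0], [0.01, -0.002, -0.06, 0, 0], [0.01, -0.003, -0.075, 0, 0], [0.01, -0.003, -0.09, 0, 0], [0.01, -0.004, -0.105, 0, 0], [0.01, -0.004, -0.12, 0, 0], [0.01, -0.005, -0.135, 0, 0], [0.01, -0.006, -0.15, 0, 0], [0.01, -0.006, -0.16, 0, 0], [0.01, -0.007, -0.17, 0, 0], [0.01, -0.007, -0.176, 0, 0], [0.01, -0.007, -0.18, 0, 0], [0.01, -0.007, -0.183, 0, 0], [0.01, -0.007, -0.183, 0, 0], [0.01, -0.007, -0.183, 0, 0]]]}}

```text
clock: 4.0
position: [0.541, -0.3319, 0.0728]
ee_rot: [-3.14, 0.06, -0.0]
force: [-2.7, 2.5, 5.0]
width: 0.259
```

Emit:
{"method": "step_arm", "body": {"series": [[[0.01, 0, -0.002, 0, 0], [0.01, 0, -0.002, 0, 0], [0.06, 0, 0, 0, 0], [0.06, 0, 0, 0, 0], [0.06, 0, 0, 0, 0], [0.06, 0, 0, 0.03, 0], [0.06, 0, 0, 0.07, 0], [0.06, 0, 0, 0.09, 0], [0.06, 0, 0, 0.09, 0]]]}}

```text
clock: 4.75
position: [0.5437, -0.3341, 0.1683]
ee_rot: [3.137, -0.061, 0.013]
force: [0.8, -0.4, 0.1]
width: 0.647
```

Run:
```python
from h import *
st(); im,d,p=shot("wrist","w2.png"); im,d,p=shot("side","s2.png")
cv2.imwrite("pics/s2z.png",cv2.resize(cv2.cvtColor(im,cv2.COLOR_RGB2BGR)[120:320,160:440],None,fx=2.8,fy=2.8))
```

```text
t4.75 pos [ 0.5437 -0.3341  0.1683] jaw -92.22 tilt [ 0.008 -0.004 -1.   ] F [ 0.8 -0.4  0.1] w 59.4 j [ 0.48  0.51 -0.03  1.63  0.02  0.99 -1.16]
```

View pics/w2.png

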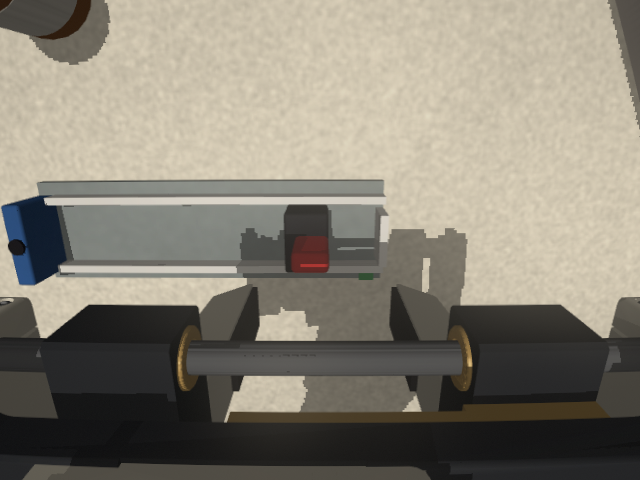

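View pics/s2z.png

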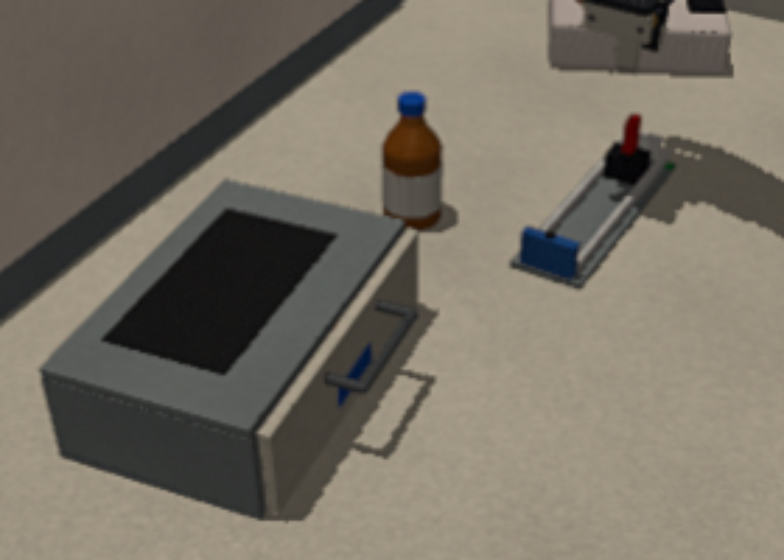

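Emit:
{"method": "step_arm", "body": {"series": [[[0, 0.0, 0.04, 0.035, 2], [0, 0.01, 0.08, 0.035, 7.8], [0, 0.02, 0.12, 0.035, 7.8], [0, 0.03, 0.16, 0.035, 7.8], [0, 0.04, 0.2, 0.035, 7.8], [0, 0.05, 0.24, 0.035, 7.8], [0, 0.05, 0.28, 0.035, 7.8], [0, 0.05, 0.32, 0.035, 7.8], [0, 0.05, 0.36, 0.035, 7.8], [0, 0.05, 0.4, 0.035, 7.8], [0, 0.05, 0.44, 0.035, 7.8], [0, 0.05, 0.48, 0.035, 7.8], [0, 0.05, 0.496, 0.035, 7.8], [0, 0.05, 0.496, 0.035, 7.8], [0, 0.05, 0.496, 0.035, 7.8]]]}}

```text
clock: 6.1
position: [0.5907, 0.1639, 0.197]
ee_rot: [3.136, 0.157, -0.0]
force: [0.4, -1.6, -0.7]
width: 0.004
```

Run:
```python
from h import *
st(); im,d,p=shot("wrist","w3.png")
```

```text
t6.10 pos [0.5907 0.1639 0.197 ] jaw -84.27 tilt [ 0.    -0.002 -1.   ] F [ 0.4 -1.6 -0.7] w 0.3 j [-0.24  0.46 -0.16  1.65  0.09  1.04 -1.91]
```

View pics/w3.png

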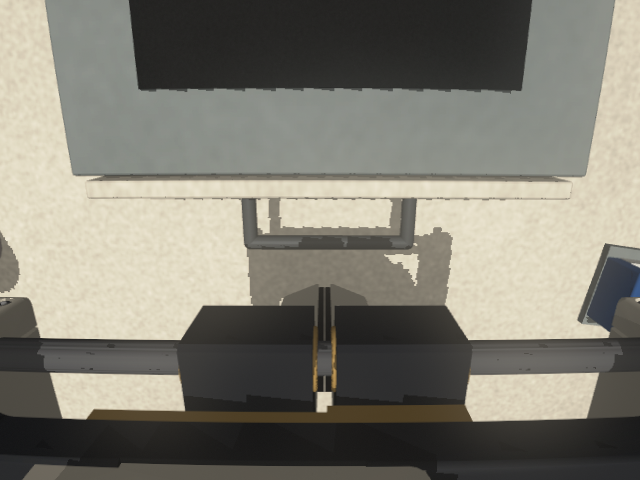

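Run:
```python
from h import *
p,_,_=params("wrist")
print("bar",onplane(p,[(250,242),(330,242),(410,242)],.08))
print("front edge",onplane(p,[(90,198),(330,198),(570,197)],.1))
```

```text
bar [[0.5833087  0.21297708 0.08      ]
 [0.58878693 0.15641956 0.08      ]
 [0.59427021 0.09973331 0.08      ]]
front edge [[0.60968089 0.31411899 0.1       ]
 [0.62412744 0.16039371 0.1       ]
 [0.64034997 0.00590203 0.1       ]]
```

Emit:
{"method": "step_arm", "body": {"series": [[[0, 0.018, -0.004, 0, 0], [0, 0.018, -0.004, 0, 0], [0, 0.018, -0.004, -0.03, 0], [0, 0.018, -0.004, -0.06, 0], [0, 0.018, -0.004, -0.08, 0], [0, 0.018, -0.004, -0.1, 0], [0, 0.018, -0.004, -0.11, 0], [0, 0.018, -0.004, -0.12, 0], [0, 0.018, -0.004, -0.12, 0], [0, 0.018, -0.004, -0.12, 0]]]}}

```text
clock: 6.98
position: [0.6093, 0.1575, 0.0775]
ee_rot: [3.135, 0.151, 0.001]
force: [-0.5, -0.6, -0.1]
width: 0.005
```

Emit:
{"method": "step_arm", "body": {"series": [[[0, -0.003, 0, 0, 0], [0, -0.006, -0.001, 0, 0], [0, -0.01, -0.001, 0, 0], [0, -0.015, -0.001, 0, 0], [0, -0.02, -0.002, 0, 0], [0, -0.025, -0.002, 0, 0], [0, -0.03, -0.003, 0, 0], [0, -0.035, -0.003, 0, 0], [0, -0.04, -0.004, 0, 0], [0, -0.045, -0.004, 0, 0], [0, -0.05, -0.005, 0, 0], [0, -0.055, -0.005, 0, 0], [0, -0.06, -0.006, 0, 0], [0, -0.065, -0.006, 0, 0], [0, -0.07, -0.007, 0, 0], [0, -0.075, -0.007, 0, 0], [0, -0.08, -0.008, 0, 0], [0, -0.085, -0.008, 0, 0], [0, -0.09, -0.009, 0, 0], [0, -0.094, -0.009, 0, 0]]]}}

```text
clock: 8.65
position: [0.5146, 0.1483, 0.0775]
ee_rot: [3.135, 0.151, 0.0]
force: [1.7, -0.7, -0.6]
width: 0.005
```

Emit:
{"method": "step_arm", "body": {"series": [[[0, -0.005, 0, 0, 0], [0, -0.01, -0.001, 0, 0], [0, -0.015, -0.001, 0, 0], [0, -0.02, -0.002, 0, 0], [0, -0.025, -0.002, 0, 0], [0, -0.03, -0.003, 0, 0], [0, -0.035, -0.003, 0, 0], [0, -0.04, -0.004, 0, 0], [0, -0.045, -0.004, 0, 0], [0, -0.05, -0.005, 0, 0], [0, -0.055, -0.005, 0, 0], [0, -0.06, -0.006, 0, 0], [0, -0.064, -0.006, 0, 0], [0, -0.068, -0.007, 0, 0], [0, -0.071, -0.007, 0, 0], [0, -0.073, -0.007, 0, 0], [0, -0.074, -0.007, 0, 0], [0, -0.074, -0.007, 0, 0]]]}}

```text
clock: 10.15
position: [0.4441, 0.1414, 0.0781]
ee_rot: [3.136, 0.15, 0.01]
force: [13.7, -1.9, -7.2]
width: 0.004
```

Run:
```python
from h import *
st(); im,d,p=shot("wrist","w4.png")
im,d,p=shot("top"); im=cv2.cvtColor(im,cv2.COLOR_RGB2BGR)
cv2.imwrite("pics/t4.png",cv2.convertScaleAbs(cv2.resize(im[115:300,230:400],None,fx=3.2,fy=3.2,interpolation=cv2.INTER_CUBIC),alpha=1.4,beta=20))
```

```text
t10.15 pos [0.4441 0.1414 0.0781] jaw -84.53 tilt [ 0.007 -0.001 -1.   ] F [13.7 -1.9 -7.2] w 0.3 j [-0.29  0.41 -0.17  2.12  0.12  0.61 -2.02]
```

View pics/w4.png

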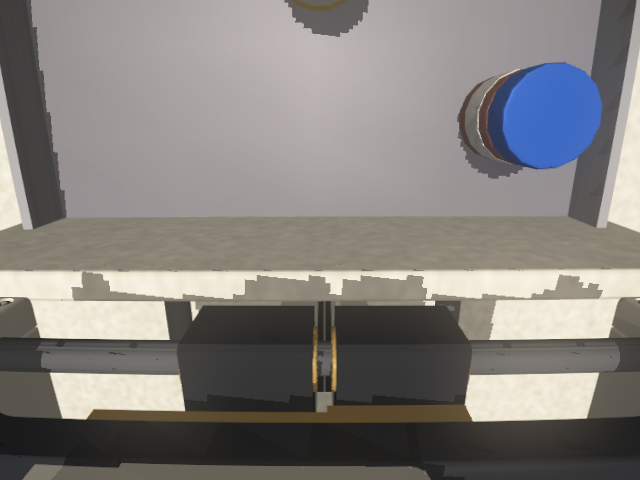

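View pics/t4.png

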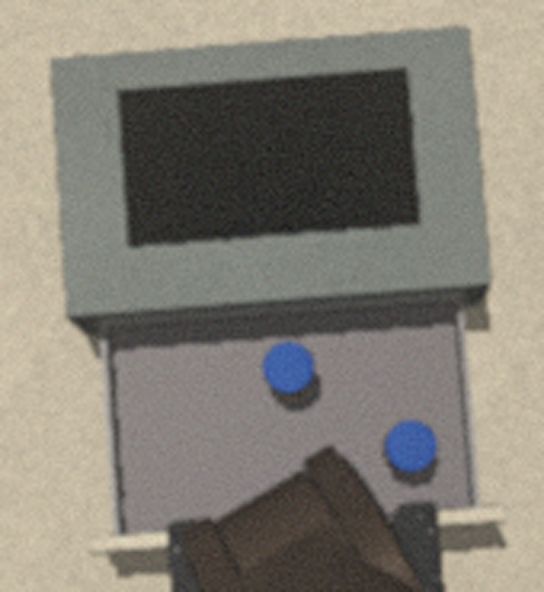

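Emit:
{"method": "step_arm", "body": {"series": [[[0, 0.006, 0.001, 0, 0], [0, 0.009, 0.001, 0, 0], [0, 0.009, 0.001, 0.04, 0], [0, 0.009, 0.001, 0.08, 0], [0, 0.009, 0.001, 0.12, 0], [0, -0.03, -0.04, 0.17, 0], [0, -0.07, -0.08, 0.21, 0], [0, -0.08, -0.12, 0.21, 0], [0, -0.08, -0.16, 0.21, 0], [0, -0.08, -0.18, 0.21, 0], [0, -0.08, -0.18, 0.21, 0]]]}}

```text
clock: 11.17
position: [0.3622, -0.042, 0.289]
ee_rot: [3.136, 0.146, 0.01]
force: [1.7, 0.2, -0.3]
width: 0.002
```

Run:
```python
from h import *
st(); shot("wrist","w5.png")
im,d,p=shot("top"); im=cv2.cvtColor(im,cv2.COLOR_RGB2BGR)
cv2.imwrite("pics/t5full.png",im)
cv2.imwrite("pics/t5.png",cv2.convertScaleAbs(cv2.resize(im[115:300,230:400],None,fx=3.2,fy=3.2,interpolation=cv2.INTER_CUBIC),alpha=1.4,beta=20))
h=cv2.cvtColor(im,cv2.COLOR_BGR2HSV); m=cv2.inRange(h,(105,120,60),(125,255,255)); m[:190]=0;m[300:]=0;m[:,:230]=0;m[:,:]*=1
n,_,s,c=cv2.connectedComponentsWithStats(m)
for i in range(1,n):
    if s[i,4]>20: print(s[i],c[i],onplane(p,[c[i]],.072))
```

```text
t11.17 pos [ 0.3622 -0.042   0.289 ] jaw -84.68 tilt [ 0.007 -0.002 -1.   ] F [ 1.7  0.2 -0.3] w 0.2 j [-0.01 -0.05 -0.03  2.06  0.    1.12 -1.51]
[313 222  15  15 187] [319.82887701 229.05347594] [[0.59424867 0.15871675 0.072     ]]
[425 240   5   9  40] [427.125 243.975] [[ 0.56306143 -0.10415248  0.072     ]]
[351 246  15  16 192] [358.046875   253.68229167] [[0.53578023 0.0642293  0.072     ]]
[425 254   5   9  39] [426.69230769 257.76923077] [[ 0.52928402 -0.10325802  0.072     ]]
```

View pics/t5.png

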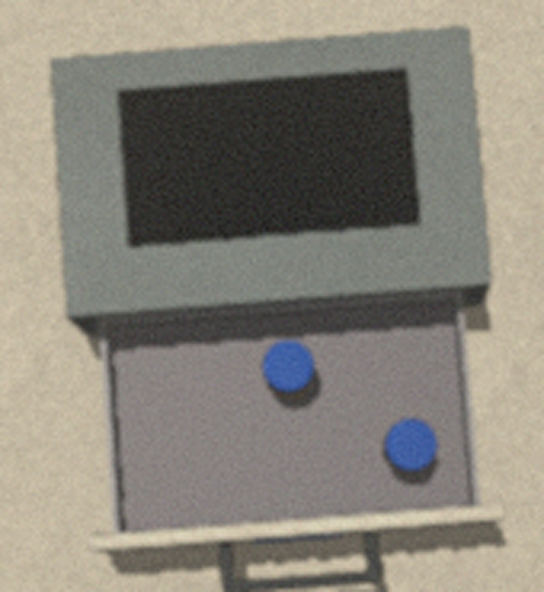

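View pics/w5.png

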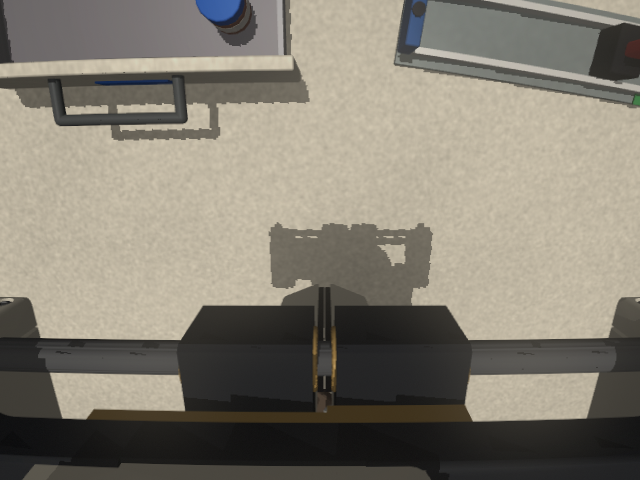

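Emit:
{"method": "step_arm", "body": {"series": [[[0.06, 0.03, 0.02, -0.02, 7], [0.06, 0.06, 0.04, -0.04, 14], [0.06, 0.09, 0.06, -0.06, 21], [0.06, 0.12, 0.08, -0.08, 28], [0.06, 0.15, 0.1, -0.09, 35], [0.06, 0.174, 0.106, -0.09, 42], [0.06, 0.174, 0.106, -0.09, 49], [0.06, 0.174, 0.106, -0.09, 56], [0.06, 0.174, 0.106, -0.09, 63], [0.06, 0.174, 0.106, -0.09, 70], [0.06, 0.174, 0.106, -0.09, 77], [0.06, 0.174, 0.106, -0.09, 82], [0.06, 0.174, 0.106, -0.09, 82], [0.06, 0.174, 0.106, -0.09, 82]]]}}

```text
clock: 12.43
position: [0.5363, 0.0645, 0.1982]
ee_rot: [-2.276, -2.16, -0.009]
force: [-0.3, -0.4, 0.3]
width: 0.655
```

Run:
```python
from h import *
st(); shot("wrist","w6.png")
im,d,p=shot("side"); cv2.imwrite("pics/s6.png",cv2.cvtColor(im,cv2.COLOR_RGB2BGR))
```

```text
t12.43 pos [0.5363 0.0645 0.1982] jaw -3.02 tilt [ 0.001  0.007 -1.   ] F [-0.3 -0.4  0.3] w 60.1 j [ 0.02  0.36 -0.3   1.82  0.12  0.98 -0.39]
```

View pics/w6.png

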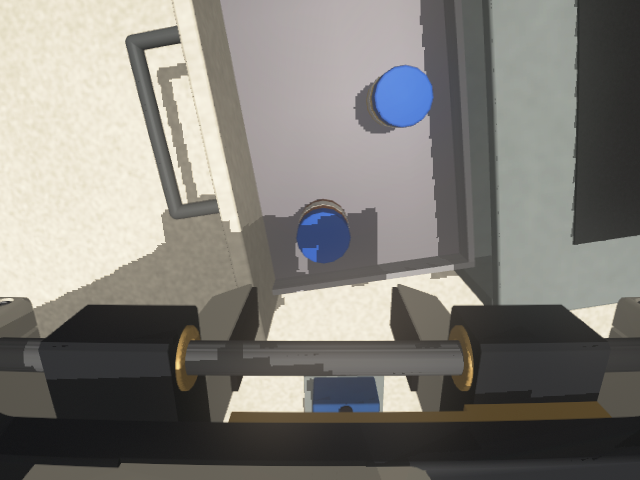

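View pics/s6.png

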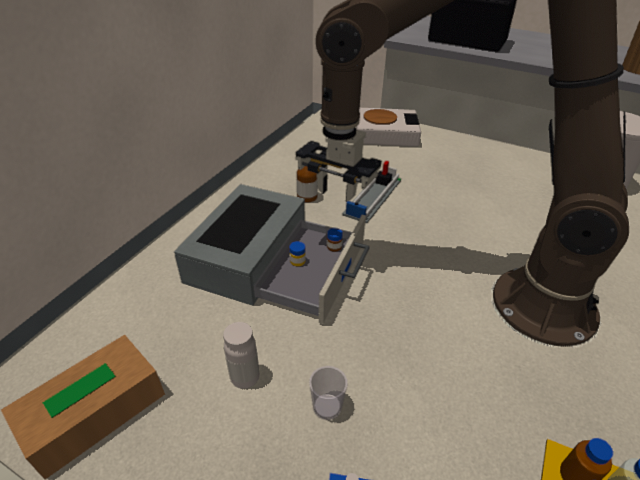

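Run:
```python
from h import *
p,_,_=params("wrist"); im=cv2.imread("pics/w6.png")
h=cv2.cvtColor(im,cv2.COLOR_BGR2HSV); m=cv2.inRange(h,(105,110,40),(125,255,255)); m[290:]=0
cs,_=cv2.findContours(m,cv2.RETR_EXTERNAL,cv2.CHAIN_APPROX_NONE)
for c in cs:
    if cv2.contourArea(c)>300:
        (x,y),r=cv2.minEnclosingCircle(c); print((x,y),r,onplane(p,[(x,y)],.072))
```

```text
(323.0, 235.5) 27.390790939331055 [[0.53601046 0.06355375 0.072     ]]
(402.73638916015625, 95.62464141845703) 31.08983039855957 [[0.59408243 0.15741274 0.072     ]]
```

Emit:
{"method": "step_arm", "body": {"series": [[[0.056, 0, -0.001, -0.03, 0], [0.056, 0, -0.001, -0.06, 0], [0.056, 0, -0.001, -0.09, 0], [0.056, 0, -0.001, -0.11, 0], [0.056, 0, -0.001, -0.125, 0], [0.056, 0, -0.001, -0.138, 0], [0.056, 0, -0.001, -0.138, 0], [0.056, 0, -0.001, -0.138, 0], [0.03, 0, -0.001, -0.138, 0], [0.03, 0, -0.001, -0.138, 0], [0.03, 0, -0.001, -0.138, 0], [0.03, 0, -0.001, -0.138, 0], [0.03, 0, -0.001, -0.138, 0], [0.03, 0, -0.001, -0.138, 0]]], "squeeze": 12}}

```text
clock: 13.7
position: [0.5372, 0.0634, 0.0614]
ee_rot: [-2.278, -2.16, -0.012]
force: [-0.2, -0.6, 6.1]
width: 0.433
```

Emit:
{"method": "step_arm", "body": {"series": [[[0.03, 0, 0, 0.015, 0], [0.03, 0, 0, 0.04, 0], [0.03, 0, 0, 0.07, 0], [0.03, 0, 0, 0.1, 0], [0.03, 0, 0, 0.11, 0], [0.03, 0.002, -0.03, 0.11, 0], [0.03, 0.003, -0.06, 0.11, 1], [0.03, 0.004, -0.09, 0.11, 1], [0.03, 0.006, -0.12, 0.11, 1], [0.03, 0.007, -0.15, 0.11, 1], [0.03, 0.007, -0.18, 0.1, 1], [0.03, 0.008, -0.207, 0.07, 1], [0.03, 0.008, -0.207, 0.05, 1], [0.03, 0.008, -0.207, 0.04, 1], [0.03, 0.008, -0.207, 0.04, 1], [0.03, 0.008, -0.207, 0.04, 1]]]}}

```text
clock: 15.03
position: [0.5452, -0.1421, 0.1014]
ee_rot: [-2.256, -2.181, -0.012]
force: [0.8, 1.4, 0.8]
width: 0.431
```

Run:
```python
from h import *
st(); shot("wrist","w7.png")
im,d,p=shot("side"); cv2.imwrite("pics/s7.png",cv2.resize(cv2.cvtColor(im,cv2.COLOR_RGB2BGR)[120:280,260:460],None,fx=3.5,fy=3.5))
```

```text
t15.03 pos [ 0.5452 -0.1421  0.1014] jaw -1.95 tilt [ 0.003  0.008 -1.   ] F [0.8 1.4 0.8] w 39.5 j [ 0.34  0.5  -0.24  1.86  0.15  0.79 -0.01]
```

View pics/w7.png

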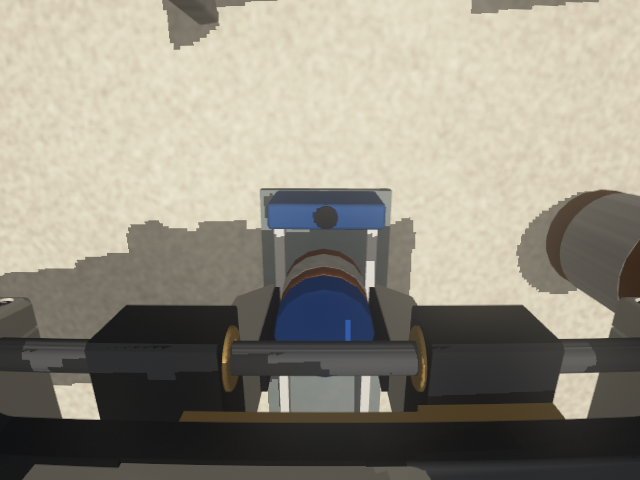

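View pics/s7.png

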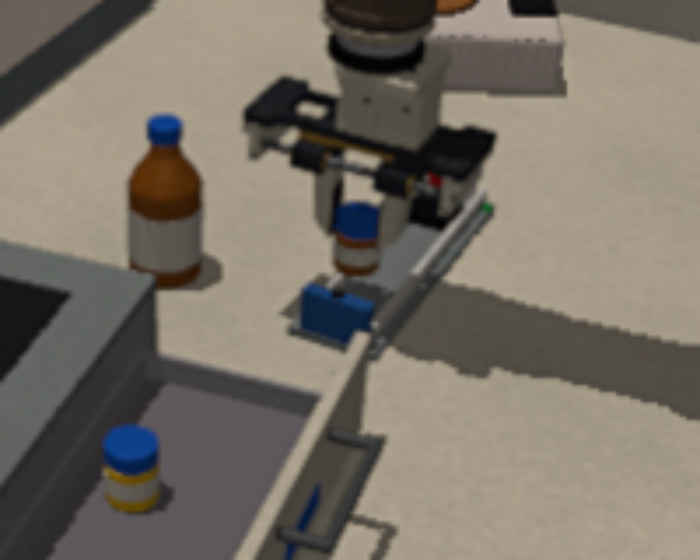

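Emit:
{"method": "step_arm", "body": {"series": [[[0.03, 0, -0.002, -0.015, 0], [0.03, 0, -0.002, -0.03, 0], [0.03, 0, -0.002, -0.04, 0], [0.03, 0, -0.002, -0.046, 0], [0.03, 0, -0.002, -0.05, 0], [0.03, 0, -0.002, -0.051, 0], [0.03, 0, -0.002, -0.051, 0], [0.03, 0, -0.002, -0.051, 0]]]}}

```text
clock: 15.8
position: [0.5466, -0.1443, 0.0521]
ee_rot: [-2.258, -2.183, -0.014]
force: [0.0, -0.2, -0.8]
width: 0.432
```

Emit:
{"method": "step_arm", "body": {"series": [[[0.03, -0.001, 0, -0.003, 0], [0.03, -0.001, 0, -0.003, 0], [0.03, -0.001, 0, -0.003, 0]]]}}

```text
clock: 16.05
position: [0.5459, -0.1444, 0.0495]
ee_rot: [2.258, 2.184, 0.015]
force: [0.8, -0.4, 1.2]
width: 0.435
```

Emit:
{"method": "step_arm", "body": {"series": [[[0.06, 0, 0, 0, 0], [0.06, 0, 0, 0, 0], [0.06, 0, 0, 0, 0], [0.06, 0, 0, 0, 0], [0.06, 0, 0, 0.03, 0], [0.06, 0, 0, 0.07, 0], [0.06, 0, 0, 0.11, 0], [0.06, 0.01, 0.03, 0.15, 0], [0.06, 0.02, 0.06, 0.16, 0], [0.06, 0.02, 0.06, 0.16, 0]]]}}

```text
clock: 16.88
position: [0.5701, -0.0763, 0.2147]
ee_rot: [2.248, 2.189, 0.03]
force: [0.5, 1.8, 0.2]
width: 0.653
```

Run:
```python
from h import *
st(); shot("wrist","w8.png")
im,d,p=shot("side"); cv2.imwrite("pics/s8.png",cv2.resize(cv2.cvtColor(im,cv2.COLOR_RGB2BGR)[120:290,230:460],None,fx=3.4,fy=3.4))
```

```text
t16.88 pos [ 0.5701 -0.0763  0.2147] jaw -1.52 tilt [ 0.017  0.011 -1.   ] F [0.5 1.8 0.2] w 60.0 j [ 0.25  0.39 -0.28  1.73  0.11  1.03 -0.09]
```

View pics/s8.png

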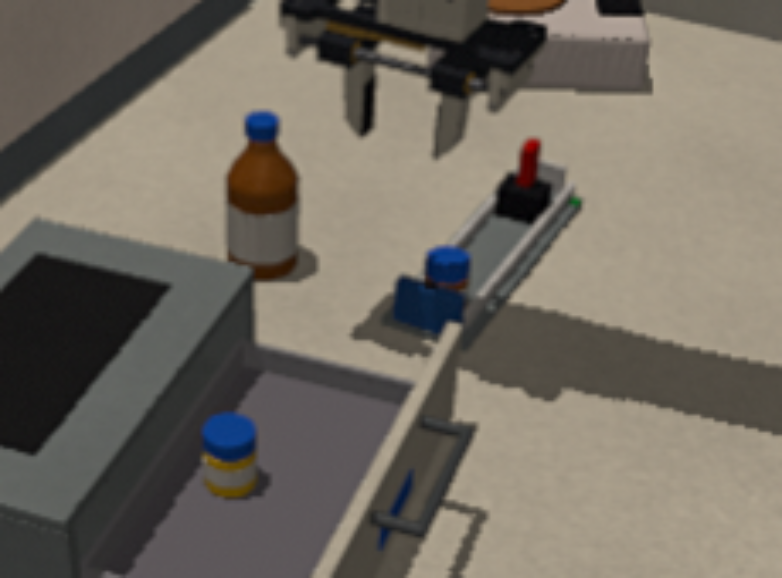

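Run:
```python
from h import *
im,d,p=shot("top"); im=cv2.cvtColor(im,cv2.COLOR_RGB2BGR)
cv2.imwrite("pics/t8.png",im)
h=cv2.cvtColor(im,cv2.COLOR_BGR2HSV); m=cv2.inRange(h,(105,110,40),(125,255,255)); m[:190]=0;m[300:]=0;m[:,:230]=0
n,_,s,c=cv2.connectedComponentsWithStats(m)
for i in range(1,n):
    if s[i,4]>20: print(s[i],c[i],onplane(p,[c[i]],.072),onplane(p,[c[i]],.06))
```

```text
[312 222  16  16 196] [319.79081633 229.23469388] [[0.59380031 0.15879999 0.072     ]] [[0.59519634 0.15901553 0.06      ]]
```

Emit:
{"method": "step_arm", "body": {"series": [[[0.056, 0.0, 0.04, 0, -7], [0.056, 0.0, 0.08, 0, -14], [0.056, 0.01, 0.12, 0, -21], [0.056, 0.02, 0.16, 0, -28], [0.056, 0.024, 0.2, 0, -35], [0.056, 0.024, 0.234, 0, -42], [0.056, 0.024, 0.234, 0, -49], [0.056, 0.024, 0.234, 0, -56], [0.056, 0.024, 0.234, 0, -63], [0.056, 0.024, 0.234, 0, -70], [0.056, 0.024, 0.234, 0, -77], [0.056, 0.024, 0.234, 0, -83], [0.056, 0.024, 0.234, 0, -83], [0.056, 0.024, 0.234, 0, -83]]]}}

```text
clock: 18.2
position: [0.5894, 0.1487, 0.2083]
ee_rot: [3.131, 0.144, 0.008]
force: [-0.1, 0.0, -0.2]
width: 0.612
```

Run:
```python
from h import *
st(); im,_,p=shot("wrist","w9.png")
h=cv2.cvtColor(im,cv2.COLOR_RGB2HSV); m=cv2.inRange(h,(105,110,40),(125,255,255)); m[300:]=0
cs,_=cv2.findContours(m,cv2.RETR_EXTERNAL,cv2.CHAIN_APPROX_NONE)
for c in cs:
    if cv2.contourArea(c)>200:
        (x,y),r=cv2.minEnclosingCircle(c); print((x,y),r,onplane(p,[(x,y)],.072),onplane(p,[(x,y)],.06))
```

```text
t18.20 pos [0.5894 0.1487 0.2083] jaw -84.74 tilt [ 0.006 -0.007 -1.   ] F [-0.1  0.  -0.2] w 56.2 j [-0.35  0.43  0.01  1.66  0.01  1.04 -1.82]
(612.0, 282.0) 20.808752059936523 [[ 0.56830798 -0.09099889  0.072     ]] [[ 0.56404162 -0.10153211  0.06      ]]
(310.55078125, 222.86602783203125) 26.528135299682617 [[0.59547139 0.15737794 0.072     ]] [[0.59236174 0.15742149 0.06      ]]
```

View pics/w9.png

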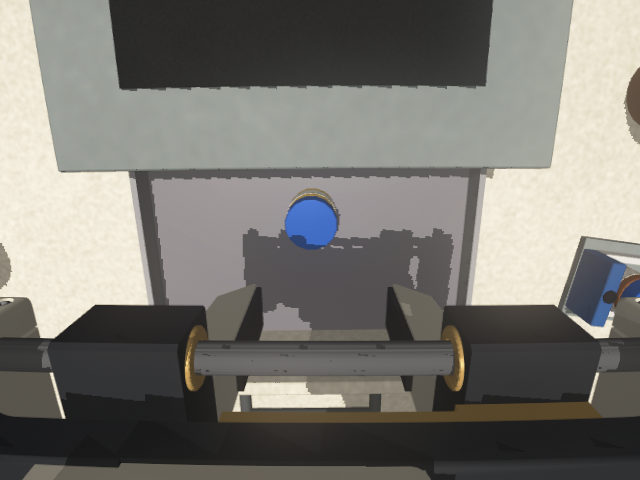

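Emit:
{"method": "step_arm", "body": {"series": [[[0.056, 0.004, 0.009, 0, 0], [0.056, 0.004, 0.009, -0.03, 0], [0.056, 0.004, 0.009, -0.06, 0], [0.056, 0.004, 0.009, -0.09, 0], [0.056, 0.004, 0.009, -0.11, 0], [0.056, 0.004, 0.009, -0.13, 0], [0.056, 0.004, 0.009, -0.146, 0], [0.056, 0.004, 0.009, -0.146, 0], [0.056, 0.004, 0.009, -0.146, 0], [0.03, 0.004, 0.009, -0.146, 0], [0.03, 0.004, 0.009, -0.146, 0], [0.03, 0.004, 0.009, -0.146, 0], [0.03, 0.004, 0.009, -0.146, 0], [0.03, 0.004, 0.009, -0.146, 0], [0.03, 0.004, 0.009, -0.146, 0]]]}}

```text
clock: 19.5
position: [0.5943, 0.1582, 0.0637]
ee_rot: [3.132, 0.145, 0.012]
force: [-0.8, -0.3, 6.4]
width: 0.431
```

Emit:
{"method": "step_arm", "body": {"series": [[[0.03, 0, 0, 0.015, 0], [0.03, 0, 0, 0.045, 0], [0.03, 0, 0, 0.08, 0], [0.03, 0, 0, 0.11, 0], [0.03, -0.02, -0.03, 0.11, 7], [0.03, -0.04, -0.06, 0.11, 14], [0.03, -0.05, -0.09, 0.11, 21], [0.03, -0.05, -0.12, 0.11, 28], [0.03, -0.05, -0.15, 0.11, 35], [0.03, -0.05, -0.18, 0.11, 42], [0.03, -0.05, -0.21, 0.11, 49], [0.03, -0.05, -0.24, 0.11, 56], [0.03, -0.05, -0.27, 0.11, 63], [0.03, -0.05, -0.3, 0.11, 70], [0.03, -0.05, -0.33, 0.11, 77], [0.03, -0.051, -0.349, 0.11, 83], [0.03, -0.051, -0.349, 0.11, 83], [0.03, -0.051, -0.349, 0.11, 83]]]}}

```text
clock: 21.0
position: [0.5427, -0.1923, 0.1736]
ee_rot: [-2.258, -2.184, -0.015]
force: [0.1, 0.7, -0.4]
width: 0.43
```

Run:
```python
from h import *
st(); shot("wrist","w10.png")
im,d,p=shot("side"); cv2.imwrite("pics/s10.png",cv2.resize(cv2.cvtColor(im,cv2.COLOR_RGB2BGR)[120:290,230:460],None,fx=3.4,fy=3.4))
```

```text
t21.00 pos [ 0.5427 -0.1923  0.1736] jaw -1.92 tilt [ 0.007  0.007 -1.   ] F [ 0.1  0.7 -0.4] w 39.5 j [ 0.44  0.43 -0.26  1.77  0.12  0.95  0.1 ]
```

View pics/w10.png

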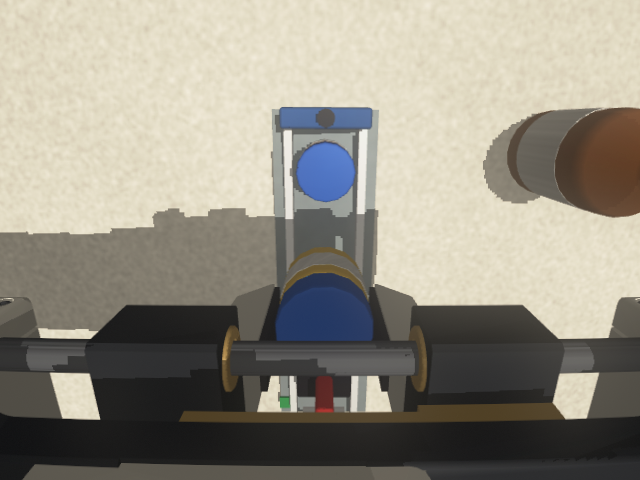

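View pics/s10.png

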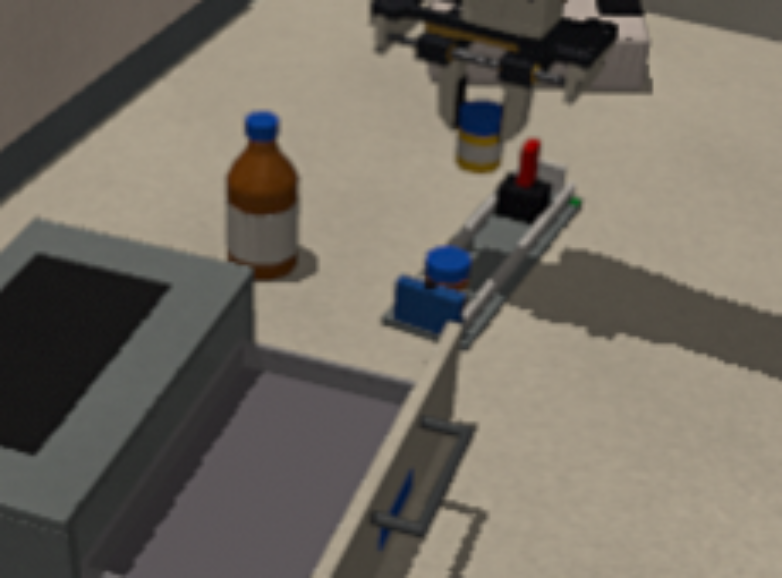

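Emit:
{"method": "step_arm", "body": {"series": [[[0.03, 0.001, 0.002, -0.03, 0], [0.03, 0.001, 0.002, -0.06, 0], [0.03, 0.001, 0.002, -0.085, 0], [0.03, 0.001, 0.002, -0.1, 0], [0.03, 0.001, 0.002, -0.11, 0], [0.03, 0.001, 0.002, -0.118, 0], [0.03, 0.001, 0.002, -0.121, 0], [0.03, 0.001, 0.002, -0.121, 0], [0.03, 0.001, 0.002, -0.121, 0], [0.03, 0.001, 0.002, -0.121, 0]]]}}

```text
clock: 21.93
position: [0.5451, -0.1878, 0.0538]
ee_rot: [2.254, 2.187, 0.018]
force: [-0.1, 0.5, -0.6]
width: 0.432
```

Emit:
{"method": "step_arm", "body": {"series": [[[0.03, -0.001, -0.001, -0.003, 0], [0.03, -0.001, -0.001, -0.003, 0], [0.03, -0.001, -0.001, -0.003, 0], [0.06, -0.001, -0.001, -0.003, 0], [0.06, -0.001, -0.001, -0.003, 0], [0.06, -0.001, -0.001, -0.003, 0], [0.06, -0.001, -0.001, -0.003, 0], [0.06, -0.001, -0.001, 0.03, 0], [0.06, -0.001, -0.001, 0.07, 0], [0.06, -0.001, -0.001, 0.11, 0], [0.06, -0.001, -0.001, 0.11, 0]]]}}

```text
clock: 22.85
position: [0.5479, -0.1895, 0.1712]
ee_rot: [2.248, 2.18, 0.027]
force: [1.8, 0.4, 1.0]
width: 0.656
```

Run:
```python
from h import *
st(); shot("wrist","w11.png")
im,d,p=shot("side"); cv2.imwrite("pics/s11.png",cv2.resize(cv2.cvtColor(im,cv2.COLOR_RGB2BGR)[120:290,230:460],None,fx=3.4,fy=3.4))
```

```text
t22.85 pos [ 0.5479 -0.1895  0.1712] jaw -1.74 tilt [ 0.019  0.005 -1.   ] F [1.8 0.4 1. ] w 60.2 j [ 0.44  0.44 -0.26  1.77  0.13  0.93  0.1 ]
```

View pics/w11.png

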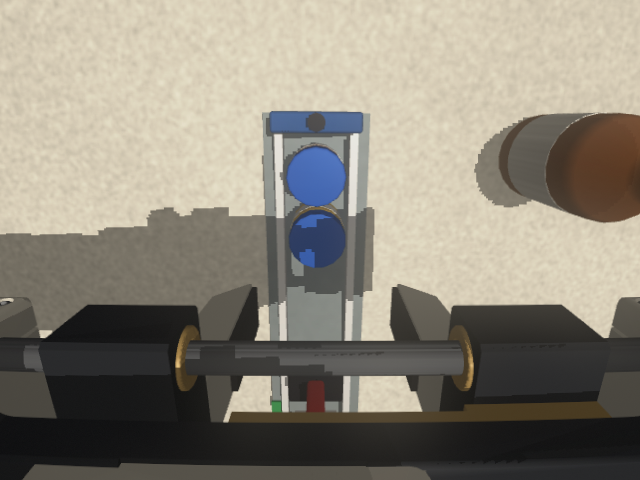

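View pics/s11.png

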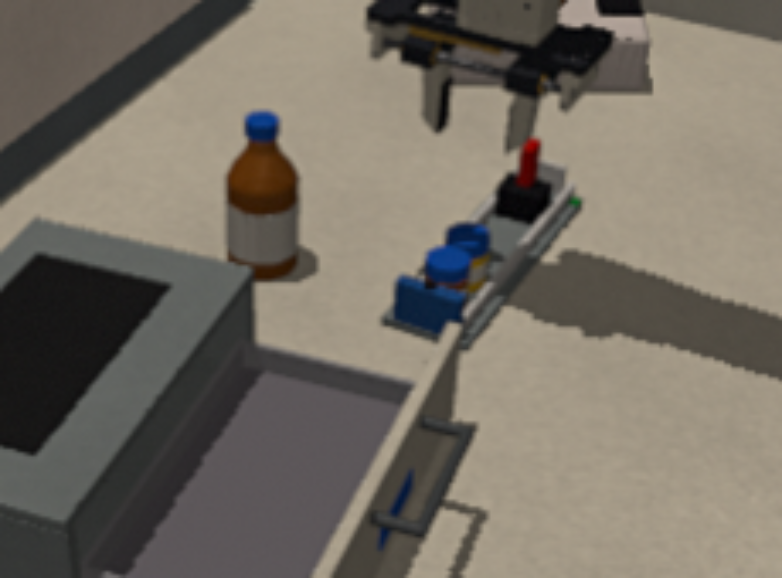

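Emit:
{"method": "step_arm", "body": {"series": [[[0, -0.003, -0.04, 0, 0], [0, -0.006, -0.08, 0, 0], [0, -0.009, -0.12, 0, 0], [0, -0.01, -0.16, 0, 0], [0, -0.01, -0.166, 0, 0], [0, -0.01, -0.166, -0.02, 0], [0, -0.01, -0.166, -0.05, 0], [0, -0.01, -0.166, -0.08, 0], [0, -0.01, -0.166, -0.095, 0], [0, -0.01, -0.166, -0.095, 0], [0, -0.01, -0.166, -0.095, 0]]]}}

```text
clock: 23.87
position: [0.5338, -0.3543, 0.0688]
ee_rot: [2.255, 2.187, 0.019]
force: [0.1, 0.4, 0.5]
width: 0.005
```

Run:
```python
from h import *
st(); shot("wrist","w12.png")
im,d,p=shot("side"); cv2.imwrite("pics/s12.png",cv2.resize(cv2.cvtColor(im,cv2.COLOR_RGB2BGR)[120:290,230:460],None,fx=3.4,fy=3.4))
```

```text
t23.87 pos [ 0.5338 -0.3543  0.0688] jaw -1.75 tilt [ 0.009  0.008 -1.   ] F [0.1 0.4 0.5] w 0.5 j [ 0.65  0.64 -0.21  1.69  0.15  0.82  0.34]
```

View pics/w12.png

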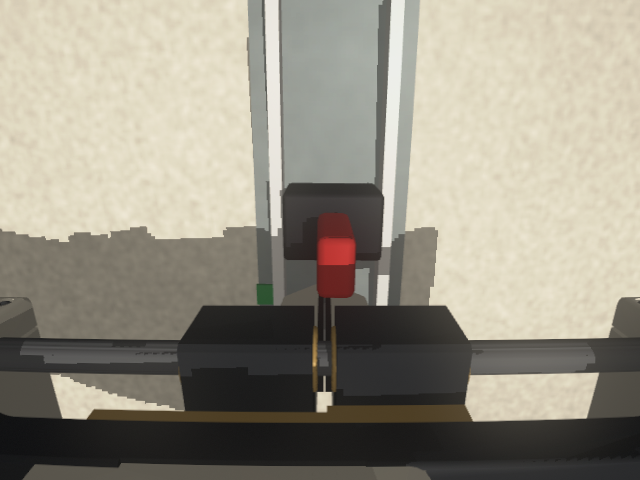

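View pics/s12.png

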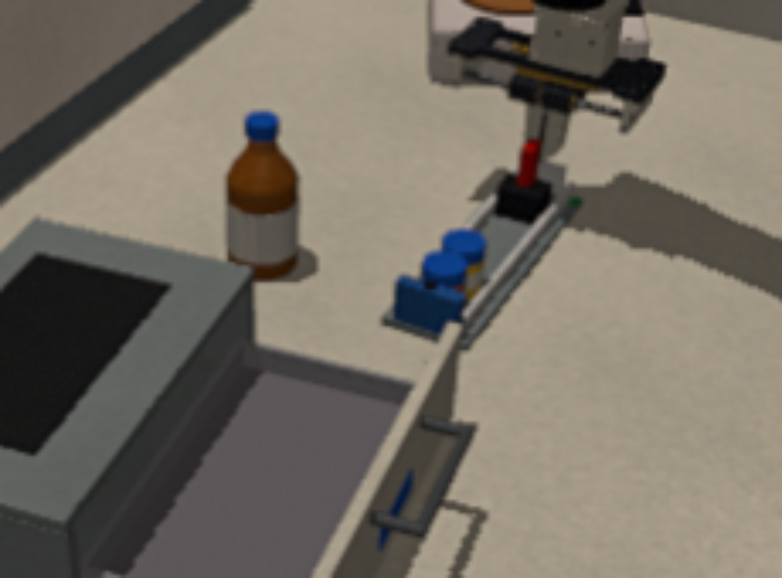

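Run:
```python
from h import *
im,d,p=shot("top"); im=cv2.cvtColor(im,cv2.COLOR_RGB2BGR)
cv2.imwrite("pics/t12.png",cv2.convertScaleAbs(cv2.resize(im[160:290,380:545],None,fx=4.5,fy=4.5,interpolation=cv2.INTER_CUBIC),alpha=1.4,beta=20))
h=cv2.cvtColor(im,cv2.COLOR_BGR2HSV); m=cv2.inRange(h,(105,110,40),(125,255,255)); m[:200]=0;m[300:]=0;m[:,:400]=0
n,_,s,c=cv2.connectedComponentsWithStats(m)
for i in range(1,n):
    if s[i,4]>20: print(s[i],c[i],onplane(p,[c[i]],.06))
```

```text
[425 239   5  11  49] [427.02040816 244.        ] [[ 0.56409973 -0.10616327  0.06      ]]
[431 244  32  17 408] [446.68137255 251.84068627] [[ 0.54572068 -0.15480314  0.06      ]]
[424 253   6  11  57] [426.56140351 257.85964912] [[ 0.52984097 -0.10519695  0.06      ]]
```

View pics/t12.png

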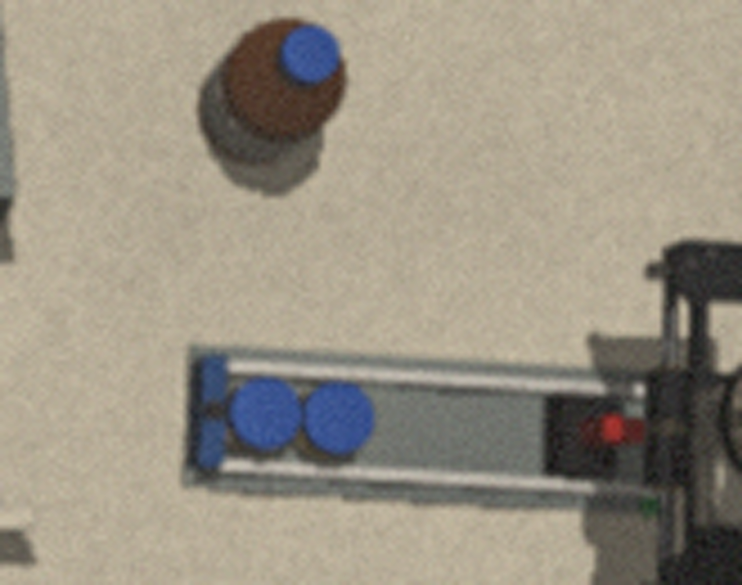

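Emit:
{"method": "step_arm", "body": {"series": [[[0, 0.004, 0.003, 0.003, 0], [0, 0.004, 0.006, 0.003, 0], [0, 0.005, 0.009, 0.003, 0], [0, 0.005, 0.012, 0.003, 0], [0, 0.005, 0.015, 0.003, 0], [0, 0.005, 0.018, 0.003, 0], [0, 0.005, 0.021, 0.003, 0], [0, 0.005, 0.024, 0.003, 0], [0, 0.005, 0.026, 0.003, 0], [0, 0.005, 0.026, 0.003, 0], [0, 0.005, 0.026, 0.003, 0]]]}}

```text
clock: 24.93
position: [0.5407, -0.3289, 0.0746]
ee_rot: [2.25, 2.184, 0.021]
force: [0.3, 0.2, -0.5]
width: 0.008
```

Run:
```python
from h import *
st(); shot("wrist","w13.png")
im,d,p=shot("side"); cv2.imwrite("pics/s13.png",cv2.resize(cv2.cvtColor(im,cv2.COLOR_RGB2BGR)[120:290,230:460],None,fx=3.4,fy=3.4))
```

```text
t24.93 pos [ 0.5407 -0.3289  0.0746] jaw -1.72 tilt [ 0.014  0.006 -1.   ] F [ 0.3  0.2 -0.5] w 0.7 j [ 0.61  0.62 -0.21  1.71  0.15  0.81  0.3 ]
```

View pics/s13.png

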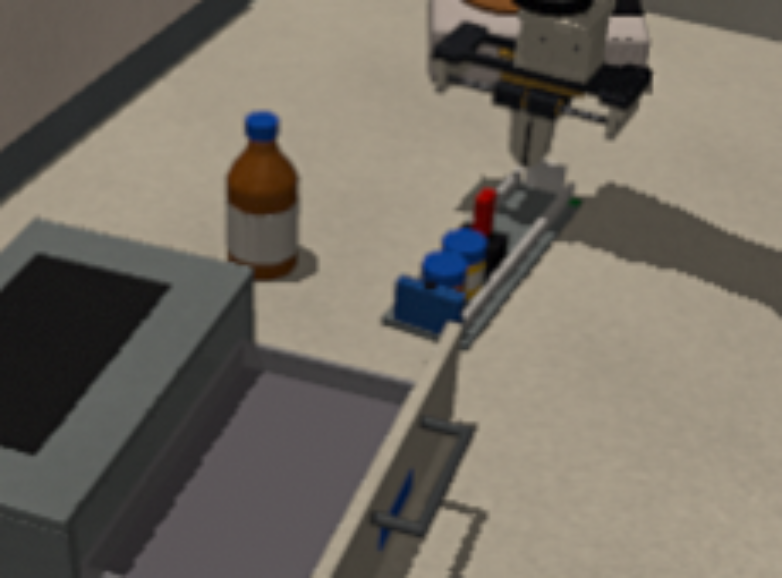

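Emit:
{"method": "step_arm", "body": {"series": [[[0, 0, -0.004, 0.03, 0], [0, 0, -0.004, 0.07, 0], [0, 0, 0, 0.11, -5], [0, -0.02, 0.03, 0.14, -12], [0, -0.04, 0.06, 0.14, -19], [0, -0.06, 0.1, 0.14, -26], [0, -0.08, 0.135, 0.14, -33], [0, -0.1, 0.17, 0.14, -40], [0, -0.12, 0.205, 0.14, -47], [0, -0.14, 0.24, 0.14, -54], [0, -0.156, 0.275, 0.14, -61], [0, -0.156, 0.315, 0.14, -68], [0, -0.156, 0.355, 0.14, -75], [0, -0.156, 0.395, 0.14, -82], [0, -0.156, 0.435, 0.14, -83], [0, -0.156, 0.469, 0.14, -83], [0, -0.156, 0.469, 0.14, -83], [0, -0.156, 0.469, 0.14, -83]]]}}

```text
clock: 26.53
position: [0.3845, 0.1461, 0.2153]
ee_rot: [3.128, 0.154, 0.013]
force: [0.8, -0.1, 0.3]
width: 0.003
```

Run:
```python
from h import *
st(); shot("wrist","w14.png")
```

```text
t26.53 pos [0.3845 0.1461 0.2153] jaw -84.35 tilt [ 0.009 -0.009 -1.   ] F [ 0.8 -0.1  0.3] w 0.2 j [-0.16  0.14 -0.37  2.07  0.08  0.94 -2.05]
```

View pics/w14.png

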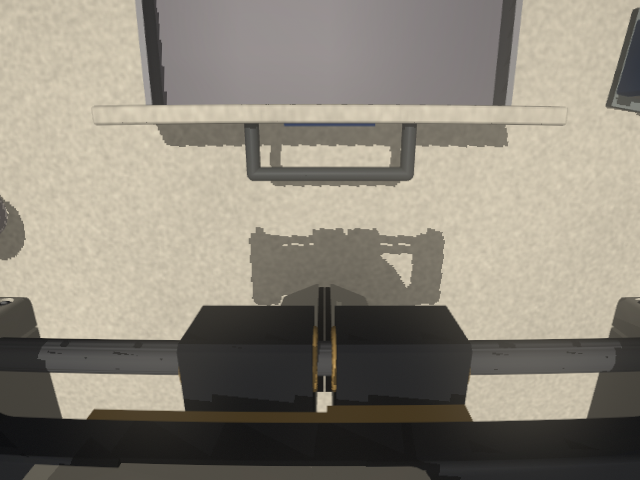

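Emit:
{"method": "step_arm", "body": {"series": [[[0, 0, -0.003, -0.04, 0], [0, 0, -0.003, -0.08, 0], [0, 0, -0.003, -0.11, 0], [0, 0, -0.003, -0.13, 0], [0, 0, -0.003, -0.138, 0], [0, 0, -0.003, -0.138, 0], [0, 0, -0.003, -0.138, 0], [0, 0.008, -0.002, -0.138, 0], [0, 0.016, -0.002, -0.138, 0], [0, 0.022, -0.001, -0.138, 0], [0, 0.028, 0, -0.138, 0], [0, 0.034, 0, -0.138, 0], [0, 0.04, 0.001, -0.138, 0], [0, 0.046, 0.001, -0.138, 0], [0, 0.052, 0.002, -0.138, 0], [0, 0.058, 0.002, -0.138, 0], [0, 0.064, 0.003, -0.138, 0], [0, 0.07, 0.003, -0.138, 0], [0, 0.076, 0.004, -0.138, 0], [0, 0.082, 0.004, -0.138, 0]]]}}

```text
clock: 28.25
position: [0.467, 0.1471, 0.0769]
ee_rot: [3.126, 0.152, 0.011]
force: [-1.1, 1.0, -0.2]
width: 0.007
```

Emit:
{"method": "step_arm", "body": {"series": [[[0, 0.006, 0.001, 0, 0], [0, 0.012, 0.001, 0, 0], [0, 0.018, 0.002, 0, 0], [0, 0.024, 0.002, 0, 0], [0, 0.03, 0.003, 0, 0], [0, 0.036, 0.003, 0, 0], [0, 0.042, 0.004, 0, 0], [0, 0.048, 0.005, 0, 0], [0, 0.054, 0.005, 0, 0], [0, 0.06, 0.006, 0, 0], [0, 0.066, 0.006, 0, 0], [0, 0.072, 0.007, 0, 0], [0, 0.078, 0.007, 0, 0], [0, 0.084, 0.008, 0, 0], [0, 0.09, 0.009, 0, 0], [0, 0.094, 0.009, 0, 0], [0, 0.098, 0.01, 0, 0], [0, 0.1, 0.01, 0, 0], [0, 0.1, 0.01, 0, 0]]]}}

```text
clock: 29.83
position: [0.5678, 0.1573, 0.0769]
ee_rot: [3.127, 0.152, 0.012]
force: [-0.0, 0.3, 0.6]
width: 0.005
```

Emit:
{"method": "step_arm", "body": {"series": [[[0, 0.003, 0, 0, 0], [0, 0.005, 0, 0, 0], [0, 0.007, 0.001, 0, 0], [0, 0.009, 0.001, 0, 0], [0, 0.009, 0.001, 0, 0]]]}}

```text
clock: 30.25
position: [0.5766, 0.1583, 0.0768]
ee_rot: [3.126, 0.152, 0.011]
force: [-2.7, 0.3, -0.5]
width: 0.006
```

Emit:
{"method": "step_arm", "body": {"series": [[[0, 0.002, 0, 0, 0], [0, 0.004, 0, 0, 0], [0, 0.006, 0.0, 0, 0], [0, 0.006, 0.0, 0, 0]]]}}

```text
clock: 30.58
position: [0.5768, 0.1582, 0.0761]
ee_rot: [3.124, 0.155, -0.006]
force: [-21.4, -2.5, 15.4]
width: 0.005
```

Emit:
{"method": "step_arm", "body": {"series": [[[0, -0.005, 0, 0, 0], [0, -0.02, 0, 0, 0], [0, -0.05, 0, 0, 0], [0, -0.08, 0, 0.03, 0], [0, -0.12, -0.02, 0.07, 0], [0, -0.16, -0.02, 0.11, 0], [0, -0.2, -0.02, 0.14, 0], [0, -0.2, -0.02, 0.16, 0], [0, -0.2, -0.02, 0.16, 0], [0, -0.2, -0.02, 0.16, 0]]]}}

```text
clock: 31.42
position: [0.377, 0.139, 0.2395]
ee_rot: [3.125, 0.156, 0.005]
force: [0.9, -0.0, -0.7]
width: 0.005
```

Run:
```python
from h import *
st()
im,d,p=shot("top"); im=cv2.cvtColor(im,cv2.COLOR_RGB2BGR)
cv2.imwrite("pics/t15.png",cv2.convertScaleAbs(cv2.resize(im[110:290,230:545],None,fx=2.5,fy=2.5,interpolation=cv2.INTER_CUBIC),alpha=1.4,beta=20))
im,d,p=shot("side"); cv2.imwrite("pics/s15.png",cv2.resize(cv2.cvtColor(im,cv2.COLOR_RGB2BGR)[120:330,160:440],None,fx=2.8,fy=2.8))
```

```text
t31.42 pos [0.377  0.139  0.2395] jaw -84.27 tilt [ 0.004 -0.012 -1.   ] F [ 0.9 -0.  -0.7] w 0.4 j [-0.13  0.1  -0.4   2.05  0.06  1.   -2.02]
```

View pics/t15.png

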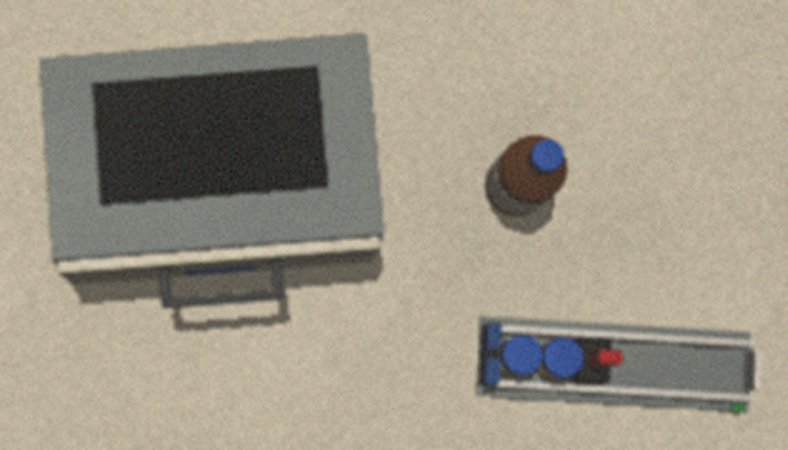

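View pics/s15.png

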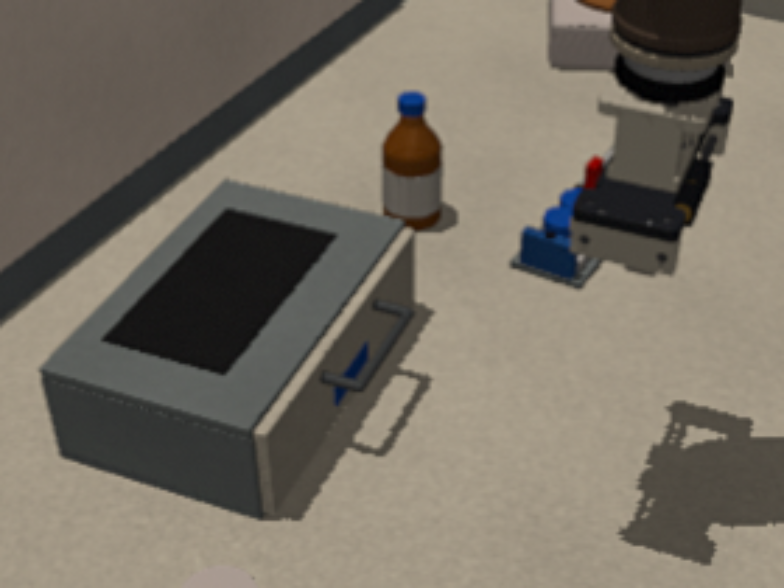

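Run:
```python
from h import *
p,_,_=params("top")
q=np.array([(522,355),(564,357),(610,357)])/2.5+[230,110]
for a,z in zip(q,(.06,.06,.085)): P=onplane(p,[a],z)[0]; print(P,"d",-0.117-P[1])
print(arm.sign_off())
```

```text
[ 0.54492336 -0.13533321  0.06      ] d 0.018333212724394768
[ 0.5438071  -0.17685497  0.06      ] d 0.059854973742446874
[ 0.54282341 -0.21542014  0.085     ] d 0.09842014119378896
the job is handed in; nothing more can be done
None
```

The job is handed in, and my last checks all looked right; the simulator gives no verdict.

- **What I did:** I pulled the pusher back until it caught, opened the drawer and found two jars in it. I set both upright in the lane, tripped the catch so the pusher sprang up behind them, and pushed the empty drawer in to its hard stop. The pushing force at that stop was 21 N.
- **Row:** The last top view puts the two jars 18 mm and 60 mm from the stop. A tight row would be at 20 mm and 60 mm. The knob is at 98 mm against an expected 100 mm, so the row is closed up to within my 2 mm measuring error. The contact forces on the stop and pusher can't be measured directly, so I judged them from these positions.
- **Rest of the scene:** The drawer front is flush with the cabinet. The reagent bottle has not visibly moved. The beaker and wash bottle were not rechecked in the last pictures, but the arm never came near them. The arm was clear of everything at the end.
- **One oddity:** Between placing the second jar and tripping the catch, both jars shifted several millimetres towards the stop without the arm touching them. I rechecked them before tripping the catch: both were still upright and centred in the lane.

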